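# Take the battery out of the monitor wedge for charging

### The job

The battery of this wedge-shaped loudspeaker needs charging. Push the lock slide on its sloping rear panel all the way to free, slide the battery hatch fully open, draw the pack out by its grip rib and lay it gently flat, rib up, on the middle of the charging plate; leave the lock free and the hatch open, and do not disturb the other things on the table.

Things in the scene. Friction and masses are not known exactly. Their poses are not given: they have to be found in the camera images.
- speaker: Battery-powered monitor wedge, lacquered wood cheeks, 325 mm deep (x), 340 wide (y), 197 high, does not move. Origin: centre of its underside on the table. At yaw 0 its grille faces +x, its black sloping rear panel -x. The panel rises towards +x at 35 degrees from horizontal, from x -162, z 62 mm to x 30, z 197 mm; it carries the lock slide, hatch, battery recess and control knobs.
- recess_mouth (a point): Middle of the mouth of the battery recess, in the panel's face, under the closed hatch: 92 mm across, 104 mm along the slope, 70 mm deep, square to the panel. Speaker's axes, in which up the slope = (0.819, 0, 0.574), across = (0, 1, 0), out of the panel = (-0.574, 0, 0.819). Rails 8 mm high run across above and below it, along the hatch's whole travel.
- lock_slide (a joint): Lock slide, in m: 0 to 0.003 locked (bolt in the notch of the hatch's upper edge, hatch cannot move), 0.016 fully free. Grows up the slope. Stays where it is left; about 2.5 N of friction.
- lock_thumb (a point): Centre of the outer face of the lock's black thumb piece, 24 mm across, 14 mm along the slope, its outer face 23 mm out of the panel; on a small aluminium plate up the slope from the closed hatch. The hatch's upper rail, 8 mm high, ends 13 mm down the slope from it; the knobs (16 mm high) begin 60 mm from it to +y. Moves with the slide. Axes: x up the slope, y across, z out of the panel.
- hatch (a joint): Battery hatch, in m: 0 closed, 0.122 fully open against its stop. Grows as the hatch slides across, to the speaker's +y. Stays where it is left; about 2 N of friction.
- hatch_ridge (a point): Centre of the outer face of the aluminium finger ridge on the steel hatch: ridge 10 mm across, 50 mm along the slope, 18 mm high, its outer face 23 mm out of the panel. The hatch plate is 104 mm across, 122 mm along the slope, its face 5 mm out of the panel; the ridge is 32 mm to +y of its middle. Moves with the hatch. Axes: x up the slope, y across, z out of the panel.
- pack: Battery pack, dark grey, about 0.35 kg: slab 96 (x) by 84 (y) by 24 mm, on it a grip rib 60 long (x), 14 wide (y), 26 mm high, along the middle. Origin: centre of the underside; z to the rib. It starts on the recess's floor against its lower wall, x up the slope, rib top 20 mm inside the mouth; play 4 mm each side across, 8 mm up the slope, so it must come out square to the panel.
- charger: Flat black charger, fixed: plate 150 by 150 mm, top 16.5 mm high, with a 36 mm high electronics housing along its +x edge (x from 72 to 118 mm). Origin: under the middle of the plate.
- charge_plate (a point): Middle of the charging plate's top face (rubber, 132 by 132 mm, 16.5 mm above the table). Axes as for charger.
- pyramid: Bystander: crystal pyramid, 60 mm wide, 55 mm high, on the flat top of the speaker. Origin: centre of its underside.
- cone: Bystander: copper cone foot on a steel puck, 44 mm wide, 36 mm high, on the table just in front of the speaker. Origin: centre of its underside.
- remote: Bystander: aluminium remote control, 45 by 150 by 18 mm (long along y), on the robot's side of the charger. Origin: centre of its underside.
- screwdriver: Bystander: screwdriver, 170 mm long, 26 mm thick, lying along y on the robot's side of the remote control. Origin: under its middle.
- bottle: Bystander: small amber bottle, 34 mm wide, 85 mm high, standing near the robot. Origin: centre of its underside.
- mug: Bystander: white mug, 80 mm wide, 90 mm high, at the left of the table. Origin: centre of its underside.
- clamp: Bystander: steel record clamp, 80 mm wide, 50 mm high, at the right of the table. Origin: centre of its underside.
Not all that is in view belongs to the job. Leave any green look-alike of the charger alone.

How it is judged:
By the outcome, as a careful person would: the job done as asked, in the order asked, and still so for the second after the job is handed in, with the robot touching nothing.
It also fails if it takes over 70 s, if anything falls off the work surface, if the arm or the gripper's body presses on something with over 40 N, if the wrist force passes 120 N, or if a joint passes its speed limit or range.

### The arm

A 7-joint arm with a two-finger parallel gripper is mounted at the origin on the work surface. World frame = base frame: x ahead of the robot, y to its left, z up, the work surface at z = 0. Lengths are in m, angles in rad, forces in N, time in s.
With the tool pointing down it reaches from about 0.4 to 0.85 m from the base axis. Payload 4.5 kg.
Tool frame: the origin (TCP) lies at the very end of the fingers, on their centre line; the grasp point (between the pads) lies ctrl.grip_depth behind it (ctrl.grip_depth is the distance from the TCP to the grasp point, in m); z points along the fingers, y is the line along which they close (so a half turn about z gives the same grasp; the last joint's range is limited). The gripper opens to 85 mm and grips with 20 to 120 N. Pads are 22 mm wide; open, the fingers measure 114 mm over their backs; the gripper's body (76 mm by 85 mm) begins 54 mm behind the grasp point. The pads swing forward as they close: fully open they stand 13 mm farther back than shut.
Start: joints at [0.034, 0.689, -0.195, 1.565, 0.157, 0.902, -0.215], TCP at [0.625, 0, 0.231] pointing down, gripper open.
Joint ranges: [-3.01, 3.01], [-0.46, 2.08], [-1.47, 1.51], [0.13, 2.56], [-1, 4.14], [0.04, 2.09], [-2.66, 2.66]. Speed limits (rad/s): [2.57, 2.57, 3.14, 3.14, 3.14, 3.14, 3.14].

### API

Orientations are given as [roll, pitch, yaw] about the fixed x, y, z axes, in that order (R = Rz(yaw) Ry(pitch) Rx(roll)).
In Python, from plant import ctrl, read_camera gives the robot as it stands.
- The arm moves only by the tool apply_moves, never from a script. Its arguments are lists of equal length, an entry for each row: "offset": the shift along the tool's x, y, z as a fraction of full scale, a list of three; "roll": the turn about the tool's z as a fraction of full scale; "fingers": the opening, from -1 (shut) to 1 (fully open), so that 0 is half open. A call has 1 to 12 rows; each row shifts and turns the commanded pose from where the row before left it, along the tool's axes as they then stand; what a row does not reach is not made up. Full scale, the value 1, is 0.15 m for a shift and pi rad for a turn. A row lasts 1/8 s, in which the tool goes at most 62.5 mm and 10.7 degrees, less where a joint would pass 70% of its speed; a pose out of reach is approached as far as the arm can. A call with a number of a shift or a turn outside -1 to 1 is refused whole. A call with a gripper value outside its range is refused whole. The fingers move at their own pace and stop on an object; "squeeze" is the grip in N (left out, the last holds). Time passes only in rows, so rows that do not move let the fingers close. It gives the time, the measured TCP pose, the force, the opening and the grip force at its end, in the units of the state.
- ctrl.read_state(): the state, without advancing time (a new reading comes with each control period).
- read_camera(name): name is "scene" or "side" or "wrist"; returns a dict with "img" (480x640x3 uint8, blue, green, red), "intrinsics" (3x3 intrinsics, pixels), "position" and "attitude" of the camera in the world. Camera axes: x right, y down, z forward; pixel columns grow to the right and rows downward; lengths in m; the calibration is good to about 2 mm. A picture is of the moment at which its call begins. There is no depth.
- ctrl.finish_job(): hands the job in; it is judged then, once.
The state is a dict: "time_s": time; "joints": joint angles; "joint_vel": joint speeds; "joint_efforts": joint torques, N m; "ee_pos": TCP position; "tcp_rot": TCP orientation; "ft_force": force on the tool from outside, world axes, zero at the start; "moment": the same for the moment, N m; "width": opening from 0.0 (shut) to 1.0 (fully open); "finger_force": force on a finger pad.
Only numpy, scipy, OpenCV 4.12 (cv2) and the standard library are available. Lean on these libraries where they do the work, as an engineer would, in place of code of your own. Each camera call takes 0.05 s, during which the arm holds its last target. There are 200 camera calls.

## Working session

There is one attempt and no reset: what is moved stays moved. The work goes in short steps, Python scripts to look and compute and a tool call to move; the robot and the scene stay as the last step left them, time stands still between calls to the robot, and variables do not carry over. Pictures are saved under pics/ and viewed, at most 10 in all, crops included, and the job is handed in when it is done.

Besides the shell and the picture viewer there is one more tool, called after "Call:" in YAML: its name, and indented under it one key for each argument. apply_moves: Moves the arm, as the interface text tells. Its arguments: {"type":"object","properties":{"offset":{"type":"array","items":{"type":"array","items":{"type":"number","minimum":-1,"maximum":1}}},"roll":{"type":"array","items":{"type":"number","minimum":-1,"maximum":1}},"fingers":{"type":"array","items":{"type":"number"}},"squeeze":{"type":"number"}},"required":["offset","roll","fingers"]}

```bash
ls; mkdir -p pics
cat > h.py <<'E'
import numpy as np, cv2
from plant import ctrl, read_camera
from scipy.spatial.transform import Rotation as R
E
python3 - <<'E'
from h import *
for n in ("scene","side"):
    c=read_camera(n); cv2.imwrite(f"pics/{n}0.png",c["img"]); print(n,c["intrinsics"],c["position"],c["attitude"])
s=ctrl.read_state(); print(s, ctrl.grip_depth)
E
```

```text
pics
scene [[528.04358801   0.         315.81014323]
 [  0.         528.04358801 243.52995928]
 [  0.           0.           1.        ]] [1.25393779 0.40503104 1.06536213] [-2.36387084  0.01696827  2.03179984]
side [[473.36685442   0.         317.58019352]
 [  0.         473.36685442 246.71615474]
 [  0.           0.           1.        ]] [ 0.29303838 -0.91536006  1.01740893] [-2.33356006  0.01830215 -0.21394784]
{'time_s': 0.1, 'joints': array([ 0.03376289,  0.68989163, -0.19454435,  1.56622437,  0.15728107,
        0.90249008, -0.21508503]), 'joint_vel': array([ 0.00020277, -0.00204488,  0.0001677 , -0.00215895, -0.00040265,
        0.00130155, -0.00093305]), 'joint_efforts': array([-2.74651000e-03, -5.40603232e+01, -1.27131768e+00, -1.58985078e+01,
        9.34141979e-03,  4.37054478e-03,  9.81481946e-06]), 'ee_pos': array([ 6.24429249e-01, -2.14940950e-06,  2.30574314e-01]), 'tcp_rot': array([-3.13997137e+00,  8.74689754e-05,  1.57092984e+00]), 'ft_force': array([-0.15374092,  0.15467501, -0.3171721 ]), 'moment': array([ 0.02278652, -0.01554863,  0.01638067]), 'finger_force': 0.0, 'width': 0.9999194613122769} 0.0187
```

View pics/scene0.png

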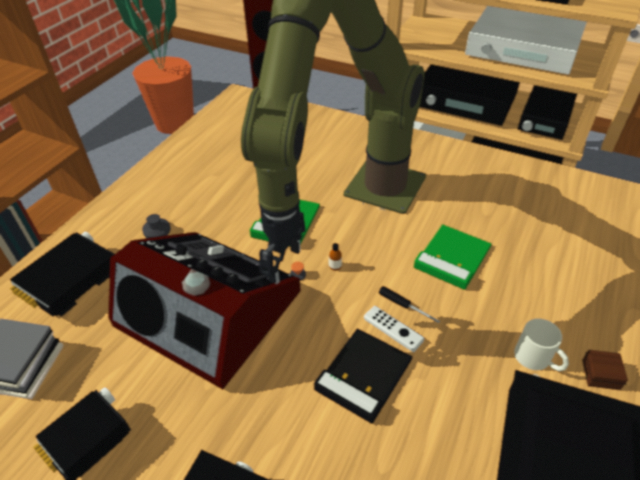

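View pics/side0.png

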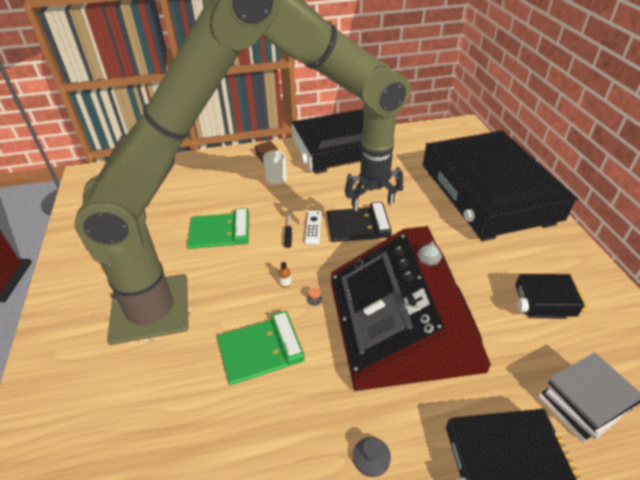

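The scene view shows the red wedge at (200,300). The only black charger is at (365,372); the two green look-alikes are at (285,220) and (453,255). In the side view the black charger is at (357,222) and the greens are at (218,230) and (260,347). The charger I need is the black one with the remote and screwdriver on its robot side. One enlarged crop will confirm this and help me pick points.

Run:
```python
import cv2,numpy as np
s=cv2.imread("pics/side0.png"); c=cv2.imread("pics/scene0.png")
a=cv2.resize(s[200:400,320:500],None,fx=3,fy=3,interpolation=cv2.INTER_CUBIC)  #540x600
b=cv2.resize(c[320:430,300:430],None,fx=2,fy=2,interpolation=cv2.INTER_CUBIC) #260x220
d=cv2.resize(s[195:250,310:400],None,fx=2.8,fy=2.8,interpolation=cv2.INTER_CUBIC)
o=np.zeros((600,800,3),np.uint8);o[:,:540]=a;o[:220,540:]=b;o[240:240+d.shape[0],540:540+d.shape[1]]=d
cv2.imwrite("pics/crop1.png",o)
```

```text
(no output)
```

View pics/crop1.png

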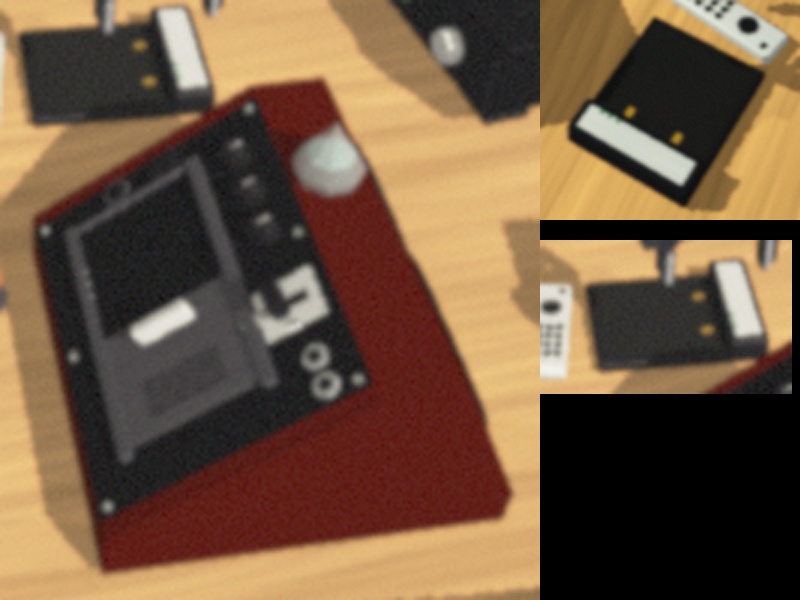

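```bash
cat >> h.py <<'E'
from scipy.optimize import least_squares
def proj(c,P):
    q=(np.asarray(P)-c["position"])@R.from_euler("xyz",c["attitude"]).as_matrix()
    return q[:,:2]/q[:,2:]*c["intrinsics"][0,0]+c["intrinsics"][:2,2]
def fit(obs,x0):
    def f(x):
        Rm=R.from_euler("z",x[2]).as_matrix()
        return np.concatenate([(proj(c,np.array(P)@Rm.T+[x[0],x[1],0])-uv).ravel() for c,P,uv in obs])
    r=least_squares(f,x0,loss="soft_l1"); return r.x,f(r.x).reshape(-1,2)
E
python3 - <<'E'
from h import *
sc,si=read_camera("scene"),read_camera("side")
cs=lambda a:np.array(a,float)/3+[320,200]
spS=[(-.162,-.17,0),(.03,.17,.197),(-.162,.17,.062),(.1625,-.17,0)]
uS=cs([(103,572),(250,86),(35,215),(502,517)])
spC=[(.1625,.17,0),(.1625,-.17,0),(-.162,.17,.062)]
uC=np.array([(220,380),(111,320),(298,284)])
print(fit([(si,spS,uS),(sc,spC,uC)],[.75,-.2,.2]))
cS=[(-.075,.075,.0165),(-.075,-.075,.0165),(.118,-.075,.036),(.118,.075,.036),(.072,.075,.036),(.072,-.075,.036)]
vS=np.array([(326.8,211),(330.7,238.6),(390.4,230),(381.4,202.9),(371.4,203.2),(379,229)])
cC=[(-.075,-.075,.0165),(-.075,.075,.0165),(.118,.075,0),(.118,-.075,0)]
vC=np.array([(357.5,329),(412.5,356),(373,422.5),(316,390)])
print(fit([(si,cS,vS),(sc,cC,vC)],[.65,.2,0]))
E
```

```text
(array([ 0.65301309, -0.2201772 , -0.08074308]), array([[-0.62700924,  2.45921775],
       [ 0.97810849, -1.5500426 ],
       [-0.19757569, -0.93671986],
       [-0.73472881,  3.15255631],
       [ 0.27582189, 11.87215745],
       [ 0.41987065,  8.19531738],
       [-0.69092618, -5.94037506]]))
(array([ 0.62768287,  0.20785392, -0.12212443]), array([[-1.66787181, -3.38028599],
       [-0.60772122, -0.82752768],
       [ 1.31521868, -1.51639449],
       [ 1.13266106, -3.99336549],
       [-2.49007074, -3.31320614],
       [-1.89338931,  0.58545651],
       [-0.88340588, -3.12377766],
       [ 0.53403673, -1.1591413 ],
       [-1.44386766,  2.78218876],
       [-3.56539039,  0.28344055]]))
```

```bash
cat >> h.py <<'E'
def panelpt(c,uv,sp,out):
    "pixel -> (s from panel middle, across) on the plane 'out' above the panel, and world"
    Rs=R.from_euler("z",sp[2]).as_matrix(); n=Rs@[-.5736,0,.8192]; up=Rs@[.8192,0,.5736]; ac=Rs@[0,1,0]
    o=Rs@[-.066,0,.1295]+[sp[0],sp[1],0]
    d=R.from_euler("xyz",c["attitude"]).as_matrix()@[(uv[0]-c["intrinsics"][0,2])/c["intrinsics"][0,0],(uv[1]-c["intrinsics"][1,2])/c["intrinsics"][1,1],1]
    P=c["position"]+d*(((o+n*out-c["position"])@n)/(d@n))
    return np.round([(P-o)@up,(P-o)@ac],4),np.round(P,4)
E
python3 - <<'E'
from h import *
sc,si=read_camera("scene"),read_camera("side")
cs=lambda a:np.array(a,float)/3+[319.7,199.7]
spS=[(-.162,-.17,0),(.03,.17,.197),(-.162,.17,.062),(.03,-.17,.197),(-.162,-.17,.062)]
uS=cs([(103,572),(250,86),(35,215),(374,384),(97,518)])
spC=[(-.162,.17,.062)]
uC=np.array([(298,284)])
x,r=fit([(si,spS,uS)],[.65,-.2,-.1]);print(x,r)
x,r=fit([(si,spS,uS),(sc,spC,uC)],[.65,-.2,-.1]);print(x,r)
for n,uv,o in (("ridge",(165,322),.023),("lock",(290,305),.004),("thumb",(275,312),.023),("hatchcorner",(125,455),.008),("railtop",(190,160),.008)):
    print(n,*panelpt(si,cs(uv),x,o))
E
```

```text
[ 0.65252849 -0.21059326 -0.08398174] [[-1.87714497 -0.98827487]
 [ 0.06680257 -3.56753955]
 [-0.70148268 -3.19989375]
 [ 0.58196189  1.98895923]
 [ 1.00060131  2.96508814]]
[ 0.6532369  -0.21206875 -0.08930396] [[-1.86540835 -0.77614965]
 [ 0.86857187 -3.24285836]
 [-0.05551941 -3.12459519]
 [ 0.78772626  2.59606818]
 [ 1.01313095  3.18045981]
 [ 2.28738209 -4.22330695]]
ridge [-0.0133 -0.0439] [ 0.5596 -0.2478  0.1407]
lock [ 0.0809 -0.0712] [ 0.6449 -0.2828  0.1792]
thumb [ 0.0737 -0.0851] [ 0.6269 -0.2952  0.1906]
hatchcorner [-0.0798 -0.1276] [ 0.5065 -0.327   0.0903]
railtop [0.0421 0.1119] [ 0.6273 -0.0974  0.1602]
```

Call:
apply_moves:
  offset:
    - [0,0,-0.3]
    - [0,0,-0.3]
    - [-0.25,0,-0.15]
    - [-0.3,-0.03,0]
    - [-0.3,-0.03,0]
    - [-0.3,-0.03,0]
    - [-0.3,-0.03,0]
    - [-0.2,-0.03,0]
    - [0,0,0]
  roll: [0,0,0,0,0,0,0,0,0]
  fingers: [1,1,1,1,1,1,1,1,1]

```text
time_s: 1.42
ee_pos: [0.6012, -0.2514, 0.3434]
tcp_rot: [-3.14, 0.002, 1.565]
ft_force: [-0.5, 0.4, 0.7]
width: 1.002
finger_force: 0.0
```

Call:
apply_moves:
  offset:
    - [0,0,0]
    - [0,0,0]
    - [0,0,0]
    - [0,0,0]
    - [0,0,0]
    - [0,0,0]
    - [0,0,0]
    - [0,0,0]
    - [0,0,0]
    - [0,0,0]
    - [0,0,0]
  roll: [0.053,0.053,0.053,0.053,0.053,0.053,0.053,0.053,0.053,0.052,0]
  fingers: [1,1,1,1,1,1,1,1,1,1,1]

```text
time_s: 2.8
ee_pos: [0.603, -0.2456, 0.3436]
tcp_rot: [-3.141, 0.0, -0.087]
ft_force: [-0.0, 0.2, -0.4]
width: 0.998
finger_force: 0.0
```

Run:
```python
from h import *
c=read_camera("wrist"); cv2.imwrite("pics/w1.png",c["img"]); print(c["intrinsics"],c["position"],c["attitude"])
s=ctrl.read_state(); print(s["time_s"],s["ee_pos"],s["tcp_rot"],s["joints"])
```

```text
[[407.41888559   0.         315.82668164]
 [  0.         407.41888559 238.93132125]
 [  0.           0.           1.        ]] [ 0.68184101 -0.25209474  0.48699969] [ 2.82726577e+00  2.01013071e-03 -1.65859210e+00]
2.85 [ 0.60290369 -0.24591802  0.34365443] [-3.14076795e+00  1.50202210e-04 -8.62117819e-02] [ 0.18951034  0.63544729  0.25036222  1.33243465 -0.15963877  1.19356667
 -1.2052247 ]
```

View pics/w1.png

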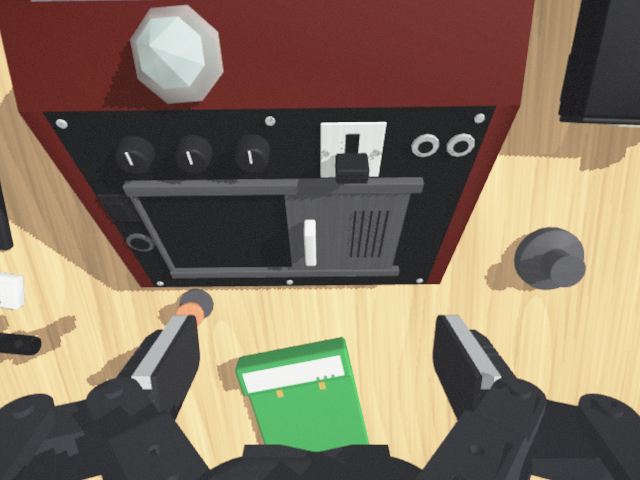

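The wrist view is looking down on the panel, with +x up and +y to the left. It shows the ridge at (310,243), the thumb near (352,167) on its aluminium plate, the knobs at (135–252,155) and the pyramid at (177,55). The wedge corners are (18,112), (520,105), (140,290) and (441,284).

Run:
```python
from h import *
w,si=read_camera("wrist"),read_camera("side")
cs=lambda a:np.array(a,float)/3+[319.7,199.7]
W=[(.03,.17,.197),(.03,-.17,.197),(-.162,.17,.062),(-.162,-.17,.062)]
uW=np.array([(18,112),(520,105),(140,290),(441,284)])
spS=[(-.162,-.17,0),(.03,.17,.197),(-.162,.17,.062),(.03,-.17,.197),(-.162,-.17,.062)]
uS=cs([(103,572),(250,86),(35,215),(374,384),(97,518)])
x,r=fit([(w,W,uW)],[.65,-.2,-.1]);print(x,r.round(1))
y,r=fit([(w,W,uW),(si,spS,uS)],[.65,-.2,-.1]);print(y,r.round(1))
for n,uv,o in (("ridge",(310,243),.023),("thumb",(352,174),.023),("hatchL",(287,232),.005),("railbotL",(175,272),.008),("railtopR",(422,185),.008),("railtopR2",(420,180),.008)):
    print(n,*panelpt(w,uv,x,o))
print(panelpt(si,cs((165,322)),x,.023))
img=w["img"]
cv2.imwrite("pics/w2.png",cv2.resize(img[110:290,270:430],None,fx=3.3,fy=3.3,interpolation=cv2.INTER_CUBIC))
```

```text
[ 0.65323547 -0.21721481 -0.07306269] [[ 0.6  0.4]
 [-0.5  0.2]
 [ 1.1 -3.2]
 [-1.5 -0.7]]
[ 0.65309505 -0.21693255 -0.07414127] [[ 0.3  0.3]
 [-1.   0.7]
 [ 0.7 -3.2]
 [-2.  -0.4]
 [-0.1  1.9]
 [ 0.4 -2.1]
 [-0.5 -1.1]
 [ 2.8  4.1]
 [ 2.8  5.9]]
ridge [-0.0057 -0.0255] [ 0.5678 -0.2366  0.1451]
thumb [ 0.0776 -0.0578] [ 0.6334 -0.2738  0.1928]
hatchL [-0.0125 -0.004 ] [ 0.5741 -0.2155  0.1264]
railbotL [-0.074  0.117] [ 0.5309 -0.0909  0.0936]
railtopR [ 0.05   -0.1161] [ 0.6152 -0.3309  0.1647]
railtopR2 [ 0.0556 -0.1135] [ 0.62   -0.3285  0.1679]
(array([-0.0144, -0.0368]), array([ 0.5598, -0.2473,  0.1401]))
```

View pics/w2.png

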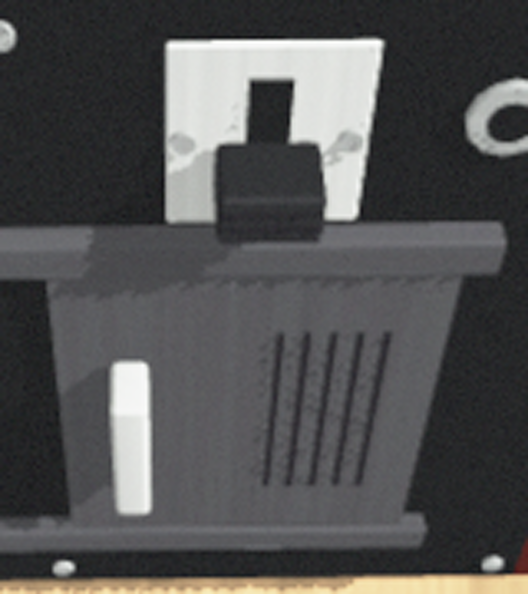

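```bash
cat >> h.py <<'E'
SP=[.65324,-.21721,-.0731]
Rs=R.from_euler("z",SP[2]).as_matrix(); N=Rs@[-.5736,0,.8192]; UP=Rs@[.8192,0,.5736]; AC=Rs@[0,1,0]
O=Rs@[-.066,0,.1295]+[SP[0],SP[1],0]
def W(s,a,out): return O+UP*s+AC*a+N*out
def tool(target):
    "offset in row units (tool axes) from the present TCP to target"
    st=ctrl.read_state(); Rt=R.from_euler("xyz",st["tcp_rot"]).as_matrix()
    return np.round(Rt.T@(np.asarray(target)-st["ee_pos"])/.15,3)
def units(v):
    st=ctrl.read_state(); Rt=R.from_euler("xyz",st["tcp_rot"]).as_matrix()
    return np.round(Rt.T@np.asarray(v)/.15,3)
E
python3 - <<'E'
from h import *
w=read_camera("wrist")
for n,uv,o in (("ridge",(310,250.6),.023),("thumb",(351.8,177.3),.023),("thumbtop",(351.8,172.5),.023),("thumbbot",(351.8,182.5),.023),("ridgetop",(310,236),.023),("ridgebot",(310,265.5),.023),("railtop",(400,179),.008),("railtopR",(421.5,178.5),.008),("railbotR",(398,268),.008),("hatchR",(404,240),.005),("hatchL",(287.5,240),.005)):
    print(n,*panelpt(w,uv,SP,o))
ts,ta=panelpt(w,(351.8,177.3),SP,.023)[0]
print(tool(W(ts,ta,.11)),tool(W(ts,ta,.011)),units(AC),units(UP),units(N))
E
```

```text
ridge [-0.0175 -0.0259] [ 0.5581 -0.2362  0.1383]
thumb [ 0.0741 -0.0587] [ 0.6305 -0.2744  0.1908]
thumbtop [ 0.0788 -0.0584] [ 0.6344 -0.2744  0.1936]
thumbbot [ 0.0687 -0.059 ] [ 0.6261 -0.2744  0.1878]
ridgetop [ 0.0044 -0.0265] [ 0.5759 -0.2381  0.1508]
ridgebot [-0.0421 -0.0253] [ 0.538  -0.2342  0.1242]
railtop [ 0.0567 -0.0984] [ 0.622  -0.3135  0.1686]
railtopR [ 0.0569 -0.1152] [ 0.6209 -0.3303  0.1687]
railbotR [-0.0718 -0.1158] [ 0.5157 -0.3232  0.0948]
hatchR [-0.0275 -0.1153] [ 0.5537 -0.3255  0.1178]
hatchL [-0.0249 -0.0043] [ 0.5639 -0.215   0.1193]
[-0.132  0.171  0.544] [0.247 0.166 1.085] [-1.030e-01 -6.666e+00  4.000e-03] [ 5.461 -0.086 -3.823] [-3.823  0.056 -5.462]
```

Call:
apply_moves:
  offset:
    - [0.247,0.166,0]
    - [0,0,0.3]
    - [0,0,0.3]
    - [0,0,0.2]
    - [0,0,0.1]
    - [0,0,0.08]
    - [0,0,0.05]
    - [0,0,0.03]
    - [0,0,0]
  roll: [0,0,0,0,0,0,0,0,0]
  fingers: [0,0,0,0,0,0,0,0,0]
  squeeze: 25

```text
time_s: 4.12
ee_pos: [0.6373, -0.2757, 0.1851]
tcp_rot: [3.141, -0.001, -0.091]
ft_force: [-0.2, 0.0, 0.9]
width: 0.505
finger_force: 0.0
```

Run:
```python
from h import *
s=ctrl.read_state(); print(s["time_s"],s["ee_pos"],s["ft_force"]); p=s["ee_pos"]-O; print(p@UP,p@AC,p@N)
c=read_camera("wrist"); cv2.imwrite("pics/w3.png",c["img"])
```

```text
4.125 [ 0.63733486 -0.27570281  0.1851043 ] [-0.18969609  0.0446687   0.87461768]
0.07646676409082608 -0.059498227782899156 0.014341834732479982
```

View pics/w3.png

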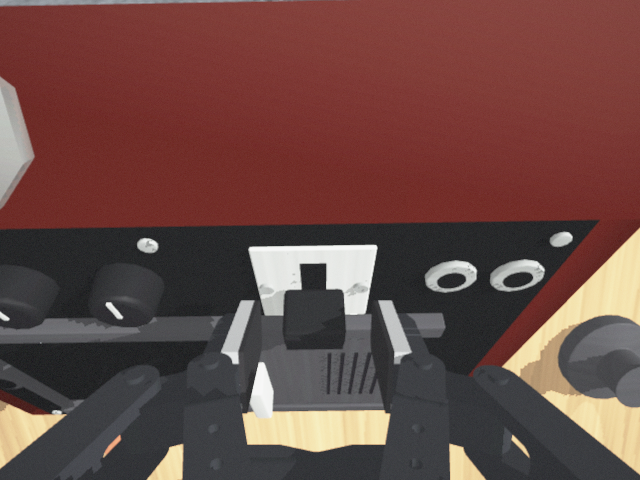

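The fingers straddle the thumb (face at (315,320)), centred to within a few pixels. I'll grip it and push it up the slope.

Call:
apply_moves:
  offset:
    - [0,0,0.02]
    - [0,0,0]
    - [0,0,0]
    - [0,0,0]
    - [0,0,0]
    - [0.022,0,-0.015]
    - [0.022,0,-0.015]
    - [0.022,0,-0.016]
    - [0.022,0,-0.015]
    - [0.012,0,-0.008]
    - [0,0,0]
    - [0,0,0]
  roll: [0,0,0,0,0,0,0,0,0,0,0,0]
  fingers: [0,-1,-1,-1,-1,-1,-1,-1,-1,-1,-1,-1]
  squeeze: 30

```text
time_s: 5.68
ee_pos: [0.6485, -0.2759, 0.19]
tcp_rot: [-3.139, 0.009, -0.092]
ft_force: [-7.2, 4.0, -2.1]
width: 0.27
finger_force: 31.9
```

Run:
```python
from h import *
s=ctrl.read_state(); print(s["time_s"],s["ee_pos"],s["ft_force"]); p=s["ee_pos"]-O; print(p@UP,p@AC,p@N)
```

```text
5.675 [ 0.64850789 -0.27587195  0.19002926] [-7.1603926   3.97434757 -2.05154751]
0.08843034971137224 -0.05885089457724447 0.011977544088671572
```

Call:
apply_moves:
  offset:
    - [0.022,0,-0.015]
    - [0.022,0,-0.015]
    - [0,0,0]
    - [0,0,0]
  roll: [0,0,0,0]
  fingers: [-1,-1,-1,-1]

```text
time_s: 6.18
ee_pos: [0.6486, -0.2759, 0.1901]
tcp_rot: [-3.137, 0.025, -0.093]
ft_force: [-14.7, 5.0, -10.9]
width: 0.264
finger_force: 30.9
```

Run:
```python
from h import *
s=ctrl.read_state(); print(s["time_s"],s["ee_pos"],s["ft_force"]); p=s["ee_pos"]-O; print(p@UP,p@AC,p@N)
```

```text
6.175 [ 0.64860411 -0.27587786  0.19013615] [-14.68732803   4.96822017 -10.91064294]
0.08857062185144683 -0.058849766320184266 0.012009814630671035
```

Call:
apply_moves:
  offset:
    - [-0.02,0,0.012]
    - [0,0,0]
    - [0,0,0]
    - [0,0,-0.15]
    - [0,0,-0.25]
    - [-0.25,0,0]
    - [-0.25,0,0]
    - [0,0,0]
  roll: [0,0,0,0,0,0,0,0]
  fingers: [-0.1,-0.1,-0.1,-0.1,-0.1,-0.1,-0.1,-0.1]

```text
time_s: 7.18
ee_pos: [0.5785, -0.2714, 0.256]
tcp_rot: [3.141, 0.001, -0.094]
ft_force: [0.9, 0.6, 0.6]
width: 0.456
finger_force: 0.0
```

Run:
```python
from h import *
s=ctrl.read_state(); p=s["ee_pos"]-O; print(p@UP,p@AC,p@N,s["tcp_rot"])
c=read_camera("wrist"); cv2.imwrite("pics/w4.png",c["img"])
print(tool(W(-.0175,-.0265,.05)),tool(W(-.0175,-.0265,.013)))
for n,s_,a_,o in (("ridge",-.0175,-.0265,.023),("thumb",.0741,-.0585,.023),("thumbfree",.0901,-.0585,.023)): print(n,proj(c,[W(s_,a_,o)]))
```

```text
0.0688279381869191 -0.05954453473498095 0.10627125593634226 [ 3.14088676e+00  6.27115309e-04 -9.37661378e-02]
[-0.277 -0.213  0.637] [-0.136 -0.215  0.839]
ridge [[269.61880165 263.57117152]]
thumb [[313.09975668 162.49844641]]
thumbfree [[312.32850191 137.24573743]]
```

View pics/w4.png

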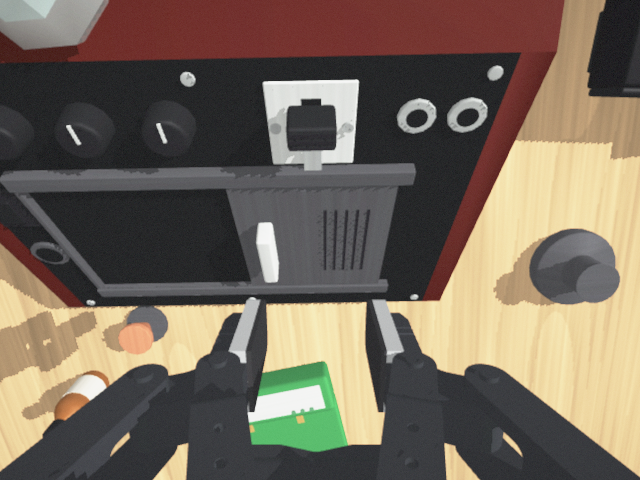

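The slide is now free: its outer face is at (312,140), against a predicted (312,137). The ridge is at (268,262) as predicted, so I'll grip it next.

Call:
apply_moves:
  offset:
    - [-0.136,-0.215,0]
    - [0,0,0.3]
    - [0,0,0.25]
    - [0,0,0.14]
    - [0,0,0.1]
    - [0,0,0.05]
    - [0,0,0]
    - [0,0,0]
    - [0,0,0]
    - [0,0,0]
    - [0,0,0]
  roll: [0,0,0,0,0,0,0,0,0,0,0]
  fingers: [-0.2,-0.2,-0.2,-0.2,-0.2,-0.2,-0.2,-1,-1,-1,-1]

```text
time_s: 8.6
ee_pos: [0.5644, -0.2368, 0.1298]
tcp_rot: [3.141, -0.002, -0.091]
ft_force: [0.4, 0.1, 6.3]
width: 0.106
finger_force: 33.8
```

Run:
```python
from h import *
s=ctrl.read_state(); p=s["ee_pos"]-O; print(p@UP,p@AC,p@N,s["ft_force"],units(AC))
```

```text
-0.017205745710326414 -0.026067451398599343 0.012416425294143081 [0.42502957 0.07679165 6.32844495] [-1.170e-01 -6.666e+00 -4.000e-03]
```

Call:
apply_moves:
  offset:
    - [0,0,-0.012]
    - [-0.002,-0.1,0]
    - [-0.002,-0.12,0]
    - [-0.002,-0.12,0]
    - [-0.002,-0.12,0]
    - [-0.002,-0.12,0]
    - [-0.002,-0.12,0]
    - [-0.002,-0.09,0]
    - [-0.001,-0.04,0]
    - [0,0,0]
    - [0,0,0]
  roll: [0,0,0,0,0,0,0,0,0,0,0]
  fingers: [-1,-1,-1,-1,-1,-1,-1,-1,-1,-1,-1]
  squeeze: 40

```text
time_s: 9.98
ee_pos: [0.5734, -0.1156, 0.13]
tcp_rot: [3.137, -0.002, -0.093]
ft_force: [4.8, -8.9, -11.9]
width: 0.106
finger_force: 39.8
```

Run:
```python
from h import *
s=ctrl.read_state(); p=s["ee_pos"]-O; print(p@UP,p@AC,p@N,s["ft_force"])
```

```text
-0.01694117423317657 0.0955510973159631 0.012512552215340592 [  4.78858646  -8.86201185 -11.87195998]
```

Call:
apply_moves:
  offset:
    - [0,-0.025,0.01]
    - [0,0,0]
    - [0,0.03,0.01]
    - [0,0,0]
    - [0,0,0]
    - [0,0,-0.1]
    - [0,0,-0.3]
    - [0,0,-0.3]
    - [0.01,0.35,0]
    - [0.01,0.35,0]
    - [0.01,0.3,0]
    - [0,0,0]
  roll: [0,0,0,0,0,0,0,0,0,0,0,0]
  fingers: [-1,-1,-1,-0.3,-0.3,-0.3,-0.3,-0.3,-0.3,-0.3,-0.3,-0.3]

```text
time_s: 11.48
ee_pos: [0.5617, -0.2684, 0.2338]
tcp_rot: [3.138, -0.0, -0.099]
ft_force: [-0.1, 1.1, -0.7]
width: 0.352
finger_force: 0.0
```

Run:
```python
from h import *
s=ctrl.read_state(); p=s["ee_pos"]-O; print(p@UP,p@AC,p@N,s["tcp_rot"])
c=read_camera("wrist"); cv2.imwrite("pics/w5.png",c["img"])
for n,s_,a_,o in (("ridge",-.0175,.0955,.023),("rib low",-.0515,-.0585,-.02),("rib high",.0085,-.0585,-.02)): print(n,proj(c,[W(s_,a_,o)]))
```

```text
0.04214732573634427 -0.057738652082097594 0.09778133595952182 [ 3.13765456e+00 -4.50374582e-04 -9.87328147e-02]
ridge [[ 71.43562596 256.67098253]]
rib low [[317.58436499 229.96003638]]
rib high [[316.03748789 171.40227522]]
```

View pics/w5.png

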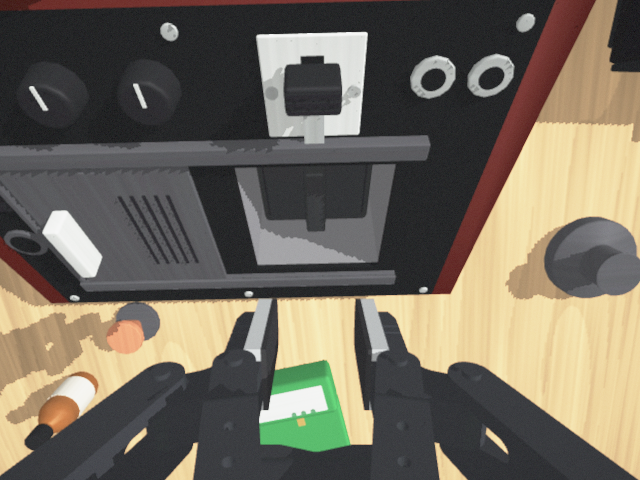

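The hatch is fully open, with the ridge at (72,245) against a predicted (71,257). The recess is clear, and the rib's lower end at (315,230) matches the prediction of (317,230).

Run:
```python
from h import *
c=read_camera("wrist")
for uv in ((400,137),(400,150),(400,162)): print(uv,panelpt(c,uv,SP,.008)[0])
for uv in ((320,263),): print("lower mouth",panelpt(c,uv,SP,0)[0])
print(panelpt(c,(236,200),SP,0)[0],panelpt(c,(388,200),SP,0)[0])
print(tool(W(-.042,-.0575,-.031)),tool(W(-.042,-.0575,0)))
```

```text
(400, 137) [ 0.0581 -0.0964]
(400, 150) [ 0.0498 -0.0976]
(400, 162) [ 0.0416 -0.0988]
lower mouth [-0.0649 -0.0557]
[ 0.0063 -0.0052] [ 0.0033 -0.0982]
[0.025 0.039 1.021] [-0.093  0.041  0.851]
```

Call:
apply_moves:
  offset:
    - [0.032,0.029,0]
    - [0,0,0.3]
    - [0,0,0.25]
    - [0,0,0.15]
    - [0,0,0.1]
    - [0,0,0.08]
    - [0,0,0.05]
    - [0,0,0.03]
    - [0,0,0.02]
    - [0,0,0]
  roll: [-0.008,0,0,0,0,0,0,0,0,0]
  fingers: [-0.35,-0.35,-0.35,-0.35,-0.35,-0.35,-0.35,-0.35,-0.35,-0.35]

```text
time_s: 12.82
ee_pos: [0.5679, -0.2677, 0.0858]
tcp_rot: [3.142, -0.0, -0.066]
ft_force: [0.3, -0.2, 0.6]
width: 0.326
finger_force: 0.0
```

Run:
```python
from h import *
s=ctrl.read_state(); p=s["ee_pos"]-O; print(p@UP,p@AC,p@N,s["tcp_rot"],s["ft_force"])
print(tool(W(-.040,-.056,-.030)))
```

```text
-0.037667236474471844 -0.0565764565616288 -0.02698545628750556 [ 3.14158214e+00 -3.15317802e-04 -6.59497615e-02] [ 0.32162817 -0.22766833  0.58248352]
[-0.001 -0.004  0.025]
```

No contact so far. I'll go 4 mm deeper, then close the fingers.

Call:
apply_moves:
  offset:
    - [0,-0.004,0.015]
    - [0,0,0.012]
    - [0,0,0]
    - [0,0,0]
    - [0,0,0]
    - [0,0,0]
    - [0,0,0]
  roll: [0,0,0,0,0,0,0]
  fingers: [-0.35,-0.35,-0.35,-1,-1,-1,-1]
  squeeze: 90

```text
time_s: 13.7
ee_pos: [0.5679, -0.2677, 0.082]
tcp_rot: [3.141, -0.001, -0.067]
ft_force: [-2.2, -2.0, 5.9]
width: 0.131
finger_force: 89.3
```

Run:
```python
from h import *
s=ctrl.read_state(); p=s["ee_pos"]-O; print(p@UP,p@AC,p@N,s["width"]*85,s["ft_force"],s["moment"],units(N))
```

```text
-0.03984856700002309 -0.05654088648085179 -0.030038526430759393 11.116709958629981 [-2.22058139 -1.97873108  5.91714465] [-0.17561492  0.27028002 -0.14872601] [-3.821 -0.021 -5.463]
```

Call:
apply_moves:
  offset:
    - [-0.019,0,-0.027]
    - [-0.019,0,-0.027]
    - [-0.019,0,-0.027]
    - [-0.019,0,-0.027]
    - [0,0,0]
  roll: [0,0,0,0,0]
  fingers: [-1,-1,-1,-1,-1]

```text
time_s: 14.32
ee_pos: [0.5566, -0.2663, 0.0984]
tcp_rot: [-3.142, -0.001, -0.066]
ft_force: [2.7, -0.7, 0.7]
width: 0.133
finger_force: 88.7
```

Run:
```python
from h import *
s=ctrl.read_state(); p=s["ee_pos"]-O; print(p@UP,p@AC,p@N,s["width"]*85,s["ft_force"],s["moment"],s["finger_force"])
```

```text
-0.03981454782457664 -0.056040585617702796 -0.01007491874734316 11.292295615825546 [ 2.65274576 -0.72012911  0.67903226] [ 0.13183346 -0.34067921 -0.02668109] 88.69861860643141
```

Call:
apply_moves:
  offset:
    - [-0.029,0,-0.041]
    - [-0.029,0,-0.041]
    - [-0.029,0,-0.041]
    - [-0.029,0,-0.041]
    - [-0.029,0,-0.041]
    - [-0.029,0,-0.041]
    - [-0.029,0,-0.041]
    - [-0.029,0,-0.041]
    - [-0.029,0,-0.041]
    - [-0.029,0,-0.041]
    - [0,0,-0.1]
    - [0,0,0]
  roll: [0,0,0,0,0,0,0,0,0,0,0,0]
  fingers: [-1,-1,-1,-1,-1,-1,-1,-1,-1,-1,-1,-1]

```text
time_s: 15.82
ee_pos: [0.5142, -0.264, 0.1759]
tcp_rot: [3.14, -0.003, -0.066]
ft_force: [-0.1, -0.2, -2.6]
width: 0.139
finger_force: 88.2
```

Run:
```python
from h import *
s=ctrl.read_state(); p=s["ee_pos"]-O; print(p@UP,p@AC,p@N,s["width"]*85,s["ft_force"],s["moment"],s["finger_force"])
a=read_camera("side");b=read_camera("scene")
o=np.hstack([cv2.resize(a["img"][130:380,240:440],(400,500)),cv2.resize(b["img"][180:430,190:390],(400,500))])
cv2.imwrite("pics/p6.png",o)
```

```text
-0.030093936154020964 -0.056848329932889956 0.07769489491865525 11.80185250086019 [-0.13398539 -0.18685086 -2.57722338] [-0.01302088  0.00591114  0.00533768] 88.22916626930237
```

View pics/p6.png

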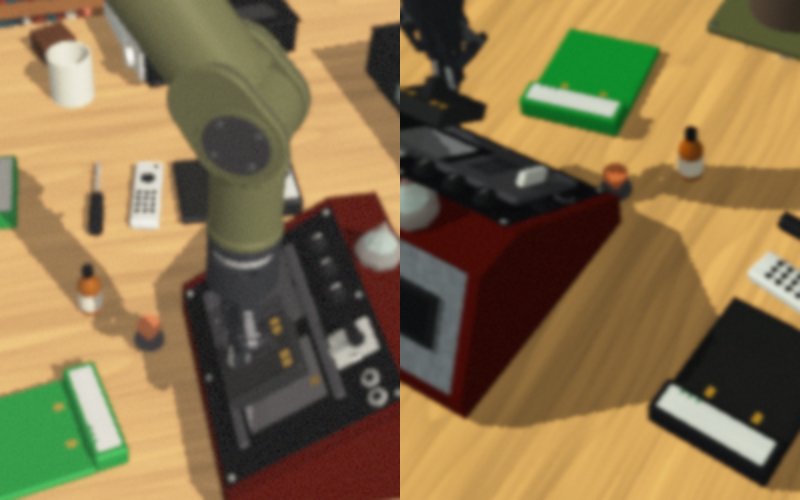

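The pack is held and out of the recess. I'll lift it clear and check its tilt in the grip.

Call:
apply_moves:
  offset:
    - [-0.1,0,-0.3]
    - [-0.1,0,-0.3]
    - [0,0,-0.3]
    - [0,0,-0.1]
    - [0,0,0]
  roll: [0,0,0,0,0]
  fingers: [-1,-1,-1,-1,-1]

```text
time_s: 16.55
ee_pos: [0.4836, -0.2616, 0.3251]
tcp_rot: [3.141, -0.002, -0.066]
ft_force: [-0.8, 0.2, -2.7]
width: 0.136
finger_force: 88.7
```

Run:
```python
from h import *
s=ctrl.read_state(); print(s["ee_pos"],s["ft_force"],s["moment"],s["joints"])
a=read_camera("side");b=read_camera("wrist");c=read_camera("scene")
p=proj(a,[s["ee_pos"]])[0].astype(int); q=proj(c,[s["ee_pos"]])[0].astype(int); print(p,q)
f=lambda i,p:cv2.resize(i[max(p[1]-60,0):p[1]+90,max(p[0]-75,0):p[0]+75],(300,300),interpolation=cv2.INTER_CUBIC)
o=np.zeros((600,780,3),np.uint8);o[:300,480:]=f(a["img"],p);o[300:,480:]=f(c["img"],q);o[:360,:480]=cv2.resize(b["img"],(480,360))
cv2.imwrite("pics/p7.png",o)
```

```text
[ 0.48361473 -0.26163741  0.32506612] [-0.81546103  0.18131946 -2.66645309] [ 0.00817991  0.06257317 -0.03367777] [ 0.24857693  0.48883644  0.26400213  1.6817808  -0.14754804  0.98829245
 -1.07240838]
[346 261] [211 165]
```

View pics/p7.png

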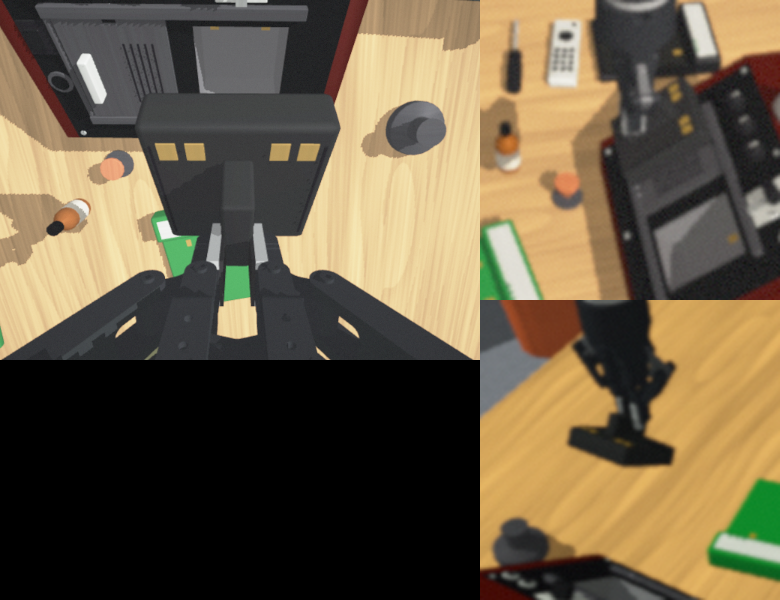

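Run:
```python
from h import *
b=read_camera("wrist"); K=b["intrinsics"]
P=np.array([(.048,.042,.024),(.048,-.042,.024),(-.048,.042,.024),(-.048,-.042,.024),(.048,.042,0),(.048,-.042,0)])
uv=np.array([(137,130),(340,130),(172,235),(300,235),(146,95),(327,95)])*4/3
ok,rv,tv=cv2.solvePnP(P,uv,K,None)
pr=cv2.projectPoints(P,rv,tv,K,None)[0][:,0]; print((pr-uv).round(1))
Rc=R.from_euler("xyz",b["attitude"]).as_matrix(); Rp=Rc@cv2.Rodrigues(rv)[0]; t=Rc@tv[:,0]+b["position"]
s=ctrl.read_state()
print("pack origin",t,"x axis",Rp[:,0],"z",Rp[:,2],"tcp in pack",Rp.T@(s["ee_pos"]-t),"edge low",t-Rp[:,0]*.048)
```

```text
[[-0.1  0.9]
 [-1.3  0.6]
 [ 1.2  1.3]
 [-1.5 -0. ]
 [ 0.5 -1.4]
 [ 1.2 -1.1]]
pack origin [ 0.51592898 -0.26201232  0.29196636] x axis [ 0.81748986 -0.06812365  0.5718999 ] z [-0.57191347  0.02123728  0.820039  ] tcp in pack [-0.00981835 -0.00052759  0.04448636] edge low [ 0.47668947 -0.25874239  0.26451516]
```

The pack is still at exactly 35° in the grip. That was my last picture, so from here I'll measure in code. Next I refine the charger pose by fitting its silhouette.

```bash
cat > ch.py <<'E'
from h import *
from scipy.optimize import minimize
def boxes(x):
    Rm=R.from_euler("z",x[2]).as_matrix(); out=[]
    for x0,x1,h in ((-.075,.118,.0165),(.072,.118,.036)):
        out.append(np.array([(a,b,c) for a in (x0,x1) for b in (-.075,.075) for c in (0,h)])@Rm.T+[x[0],x[1],0])
    return out
def sil(c,x,shape):
    m=np.zeros((shape[0]*4,shape[1]*4),np.uint8)
    for P in boxes(x):
        cv2.fillConvexPoly(m,cv2.convexHull(np.round((proj(c,P)+.5)*4).astype(np.int32)),255)
    return cv2.resize(m,shape[::-1],interpolation=cv2.INTER_AREA)/255.
E
python3 - <<'E'
from ch import *
sc,si=read_camera("scene"),read_camera("side")
V=[]
for c,f,(x0,x1,y0,y1) in ((sc,"scene0",(300,425,320,430)),(si,"side0",(322,402,195,248))):
    im=cv2.imread(f"pics/{f}.png").astype(int); rb=im[...,2]-im[...,0]
    m=((rb<35)).astype(float); w=np.zeros(m.shape); w[y0:y1,x0:x1]=1
    V.append((c,m,w)); print(f,(m*w).sum(), (sil(c,[.628,.208,-.122],m.shape)*w).sum())
def cost(x,V): return sum((abs(sil(c,x,m.shape)-m)*w).sum() for c,m,w in V)
for name,vs in (("scene",V[:1]),("side",V[1:]),("both",V)):
    best=min((minimize(cost,[.628+dx,.208+dy,-.122+dt],args=(vs,),method="Nelder-Mead",options=dict(initial_simplex=np.array([.628+dx,.208+dy,-.122+dt])+np.array([[0,0,0],[.01,0,0],[0,.01,0],[0,0,.08]]))) for dx,dy,dt in ((0,0,0),(.01,0,.05),(0,.01,-.05))),key=lambda r:r.fun)
    print(name,best.x,best.fun)
E
```

```text
scene0 5727.0 5508.1098039215685
side0 2129.0 2188.8156862745095
scene [ 0.62357551  0.20760878 -0.11593418] 1308.6666666666667
side [ 0.62679253  0.20915983 -0.16324562] 598.8274509803921
both [ 0.62427212  0.20897741 -0.13606172] 1934.305882352941
```

Run:
```python
from h import *
print(tool([.582,.212,.24]))
```

```text
[ 0.454 -3.19   0.556]
```

Call:
apply_moves:
  offset:
    - [0,-0.25,0]
    - [0,-0.35,0]
    - [0,-0.35,0]
    - [0,-0.35,0]
    - [0.05,-0.35,0]
    - [0.1,-0.35,0]
    - [0.1,-0.35,0.1]
    - [0.1,-0.34,0.1]
    - [0.1,-0.3,0.15]
    - [0,-0.2,0.2]
    - [0,0,0]
    - [0,0,0]
  roll: [0,0,0,0,0,0,0,0,0,0,0.019,0]
  fingers: [-1,-1,-1,-1,-1,-1,-1,-1,-1,-1,-1,-1]

```text
time_s: 18.35
ee_pos: [0.5817, 0.2116, 0.2407]
tcp_rot: [3.14, 0.001, -0.125]
ft_force: [-0.3, -0.6, -2.3]
width: 0.132
finger_force: 88.8
```

Run:
```python
from ch import *
s=ctrl.read_state(); print(s["ee_pos"],s["tcp_rot"],s["ft_force"],s["joints"][6])
w=read_camera("wrist"); im=w["img"]; cv2.imwrite("pics/w8.png",im); a=im.astype(int)
# white strip of housing
m=((a.min(2)>150)&(a.max(2)-a.min(2)<40)).astype(np.uint8)
n,l,st,ce=cv2.connectedComponentsWithStats(m)
for i in range(1,n):
    if st[i,4]>150: print("white",st[i],ce[i].round(1), cv2.minAreaRect(np.argwhere(l==i)[:,::-1].astype(np.float32)))
print(w["position"],w["attitude"])
for P in boxes([.625,.208,-.125]): print(proj(w,P).round(0).tolist())
Rm=R.from_euler("z",-.125).as_matrix()
```

```text
[0.58170411 0.21158105 0.24066899] [ 3.14013694e+00  1.29396014e-03 -1.24534547e-01] [-0.29977405 -0.59177155 -2.32609887] -1.9419109086990072
white [ 229    0  174   39 6568] [314.7  18.6] ((315.5, 19.0), (38.0, 173.0), 90.0)
white [338 298  19  51 673] [345.7 324.3] ((345.239990234375, 323.1799621582031), (51.33595657348633, 15.132086753845215), 81.8698959350586)
white [276 311  19  49 583] [285.4 333. ] ((284.58123779296875, 334.8629455566406), (16.10183334350586, 47.37928771972656), 4.085616588592529)
white [ 15 330  52  28 547] [ 37.6 341.2] ((40.406551361083984, 343.33624267578125), (51.35893630981445, 26.378908157348633), 2.290609836578369)
white [524 344  38  21 410] [540.4 353.5] ((541.75, 356.2500305175781), (35.35533905029297, 19.091880798339844), 45.0)
white [   0  361   78   94 1701] [ 32.3 411.8] ((27.484455108642578, 398.259033203125), (45.59342956542969, 120.02704620361328), 41.30860900878906)
[0.6604475  0.20247407 0.3839801 ] [ 2.82617257e+00 -3.24469931e-04 -1.69589709e+00]
[[391.0, 225.0], [394.0, 230.0], [238.0, 225.0], [235.0, 230.0], [404.0, 2.0], [409.0, -3.0], [224.0, 2.0], [220.0, -3.0]]
[[401.0, 62.0], [410.0, 58.0], [228.0, 62.0], [219.0, 58.0], [404.0, 2.0], [414.0, -9.0], [224.0, 2.0], [214.0, -9.0]]
```

Call:
apply_moves:
  offset:
    - [0.012,-0.007,0.25]
    - [0,0,0.3]
    - [0,0,0.25]
    - [0,0,0.15]
    - [0,0,0.06]
    - [0,0,0]
  roll: [0,0,0,0,0,0]
  fingers: [-1,-1,-1,-1,-1,-1]
  squeeze: 50

```text
time_s: 19.15
ee_pos: [0.5844, 0.212, 0.0906]
tcp_rot: [-3.142, -0.0, -0.126]
ft_force: [-0.3, 0.5, -1.7]
width: 0.131
finger_force: 88.8
```

Call:
apply_moves:
  offset:
    - [0,0,0.02]
    - [0,0,0.02]
    - [0,0,0.015]
    - [0,0,0]
  roll: [0,0,0,0]
  fingers: [-1,-1,-1,-1]

```text
time_s: 19.65
ee_pos: [0.5839, 0.2124, 0.082]
tcp_rot: [3.142, 0.0, -0.125]
ft_force: [0.1, -0.1, -2.2]
width: 0.133
finger_force: 88.8
```

Call:
apply_moves:
  offset:
    - [0,0,0.015]
    - [0,0,0.015]
    - [0,0,0]
  roll: [0,0,0]
  fingers: [-1,-1,-1]
  squeeze: 40

```text
time_s: 20.02
ee_pos: [0.5838, 0.2123, 0.0773]
tcp_rot: [3.141, 0.0, -0.126]
ft_force: [1.1, -0.6, -2.8]
width: 0.135
finger_force: 88.8
```

Call:
apply_moves:
  offset:
    - [0,0,0.012]
    - [0,0,0.012]
    - [0,0,0]
  roll: [0,0,0]
  fingers: [-0.99,-0.98,-0.98]
  squeeze: 40

```text
time_s: 20.4
ee_pos: [0.5838, 0.2124, 0.0738]
tcp_rot: [3.141, 0.0, -0.126]
ft_force: [0.5, 0.1, -2.3]
width: 0.134
finger_force: 88.8
```

Call:
apply_moves:
  offset:
    - [0,0,0.012]
    - [0,0,0.012]
    - [0,0,0]
  roll: [0,0,0]
  fingers: [-1,-1,-1]
  squeeze: 30

```text
time_s: 20.78
ee_pos: [0.5838, 0.2123, 0.0702]
tcp_rot: [3.141, 0.0, -0.126]
ft_force: [0.3, 0.8, -2.9]
width: 0.132
finger_force: 88.8
```

Call:
apply_moves:
  offset:
    - [0,0,0.01]
    - [0,0,0.01]
    - [0,0,0]
  roll: [0,0,0]
  fingers: [-1,-1,-1]

```text
time_s: 21.15
ee_pos: [0.5841, 0.2124, 0.0676]
tcp_rot: [-3.141, -0.0, -0.126]
ft_force: [-0.1, -0.3, -0.1]
width: 0.135
finger_force: 89.3
```

Call:
apply_moves:
  offset:
    - [0,0,-0.03]
    - [-0.05,0.005,0]
    - [0,0,0.02]
    - [0,0,0.01]
    - [0,0,0]
  roll: [0,0,0,0,0]
  fingers: [-1,-1,-1,-1,-1]
  squeeze: 20

```text
time_s: 21.78
ee_pos: [0.5761, 0.2127, 0.0675]
tcp_rot: [-3.142, 0.001, -0.126]
ft_force: [-2.0, -0.5, 1.8]
width: 0.136
finger_force: 89.6
```

Call:
apply_moves:
  offset:
    - [0,0,0.005]
    - [0,0,0.005]
    - [0,0,0.005]
  roll: [0,0,0]
  fingers: [-0.77,-0.77,-0.77]
  squeeze: 20

```text
time_s: 22.15
ee_pos: [0.5767, 0.2126, 0.0672]
tcp_rot: [-3.141, -0.001, -0.126]
ft_force: [-4.2, -1.0, 19.3]
width: 0.133
finger_force: 91.6
```

Call:
apply_moves:
  offset:
    - [0,0,-0.01]
    - [0,0,0]
  roll: [0,0]
  fingers: [-0.74,-0.74]
  squeeze: 20

```text
time_s: 22.4
ee_pos: [0.5763, 0.2126, 0.0674]
tcp_rot: [-3.141, 0.0, -0.126]
ft_force: [-2.8, -0.2, 8.3]
width: 0.136
finger_force: 88.4
```

Call:
apply_moves:
  offset:
    - [0,0,0]
  roll: [0]
  fingers: [-0.715]
  squeeze: 20

```text
time_s: 22.52
ee_pos: [0.5764, 0.2126, 0.0673]
tcp_rot: [-3.141, 0.0, -0.126]
ft_force: [-2.9, -1.5, 8.3]
width: 0.146
finger_force: 56.7
```

Call:
apply_moves:
  offset:
    - [0,0,0]
    - [0,0,0]
  roll: [0,0]
  fingers: [-0.705,-0.75]
  squeeze: 20

```text
time_s: 22.78
ee_pos: [0.5764, 0.2126, 0.0672]
tcp_rot: [-3.141, 0.0, -0.126]
ft_force: [-2.9, -0.6, 7.2]
width: 0.145
finger_force: 43.8
```

Call:
apply_moves:
  offset:
    - [0,0,0]
    - [0,0,0]
  roll: [0,0]
  fingers: [-0.69,-0.75]
  squeeze: 20

```text
time_s: 23.02
ee_pos: [0.5767, 0.2126, 0.0671]
tcp_rot: [-3.141, -0.001, -0.126]
ft_force: [-2.4, 0.6, 6.2]
width: 0.151
finger_force: 24.2
```

Call:
apply_moves:
  offset:
    - [0.013,0,0.0]
    - [0.013,0,0.001]
    - [0.013,0,0.001]
    - [0.013,0,0.002]
    - [0.013,0,0.002]
    - [0,0,0]
  roll: [0,0,0,0,0,0]
  fingers: [-0.75,-0.75,-0.75,-0.75,-0.75,-0.75]

```text
time_s: 23.78
ee_pos: [0.5863, 0.2113, 0.0655]
tcp_rot: [-3.142, -0.0, -0.126]
ft_force: [-0.7, 0.6, 2.2]
width: 0.157
finger_force: 24.1
```

```bash
cat > tilt.py <<'E'
from h import *
# gold contact blobs on the pack in the wrist image; rows vs start tell the tilt
def gold(img):
    h=cv2.cvtColor(img,cv2.COLOR_BGR2HSV)
    m=cv2.inRange(h,(12,60,90),(32,255,255)); m[:100]=0;m[320:]=0;m[:,:170]=0;m[:,470:]=0
    n,l,st,ce=cv2.connectedComponentsWithStats(m)
    return [(ce[i].round(1).tolist(),int(st[i,4]),st[i,2:4].tolist()) for i in range(1,n) if 80<st[i,4]<3000]
if __name__=="__main__":
    s=ctrl.read_state(); print(s["ee_pos"],s["ft_force"],s["moment"],s["finger_force"],s["time_s"])
    print("w8",gold(cv2.imread("pics/w8.png"))); print("now",gold(read_camera("wrist")["img"]))
E
python3 tilt.py
```

```text
[0.58625773 0.21134302 0.06550335] [-0.69269596  0.55619285  2.19514643] [ 0.03209948  0.51892897 -0.05025106] 24.090213775634766 23.775
w8 [([222.4, 201.9], 634, [33, 25]), ([260.1, 202.3], 638, [30, 24]), ([373.2, 202.4], 636, [30, 24]), ([411.0, 202.4], 638, [32, 24])]
now [([227.0, 199.4], 666, [30, 26]), ([262.7, 199.4], 661, [28, 26]), ([369.9, 200.4], 654, [28, 26]), ([405.8, 200.4], 659, [29, 26]), ([463.8, 284.7], 749, [51, 107]), ([173.2, 290.2], 486, [12, 84])]
```

```bash
cat >> tilt.py <<'E'
# pack point in tool-aligned frame (fwd,left,up) rel. TCP, pivot 5 mm above TCP at pack (-.0156,0,.0458)
def pt(x,y,z,th):
    dx,dz=x+.0156,z-.0458; c,s=np.cos(th),np.sin(th)
    return [dx*c-dz*s, y, dx*s+dz*c+.005]
def cam(w,tcp,yaw,P): return proj(w,np.array(P)@R.from_euler("z",yaw).as_matrix().T+tcp)
def solve(uv,xg,ys,w,tcp,yaw):
    f=lambda p:(cam(w,tcp,yaw,[pt(xg+p[1],y,.024,p[0]) for y in ys])-uv).ravel()
    r=least_squares(f,[.5,0]); return np.degrees(r.x[0]),r.x[1],np.abs(r.fun).max()
if __name__=="__main__":
    T0=np.array([.58170,.21158,.24067]); w=read_camera("wrist"); st=ctrl.read_state()
    w0=dict(w); w0["position"]=np.array([.6604475,.20247407,.3839801]); w0["attitude"]=[2.82617257,-.00032,-1.69589709]
    g0=np.array([g[0] for g in gold(cv2.imread("pics/w8.png"))][:4])
    f=lambda p:(cam(w0,T0,-.1245,[pt(p[0],y,.024,np.radians(35)) for y in p[1:5]])-g0).ravel()
    q=least_squares(f,[.03,.03,.02,-.02,-.03]).x; print("gold at",q.round(4))
    g=[b for b in gold(w["img"]) if 300<b[1]<1200 and 15<b[2][0]<50]; g=sorted([b[0] for b in g])
    if len(g)>=4:
        print("tilt, shift, resid",solve(np.array(g[:4]),q[0],q[1:5],w,st["ee_pos"],st["tcp_rot"][2]))
E
python3 tilt.py
```

```text
[0.58626475 0.21135961 0.06554215] [-0.71659869  0.03997225  2.05670417] [0.0406028  0.48951833 0.03017334] 24.05675232410431 23.825
w8 [([222.4, 201.9], 634, [33, 25]), ([260.1, 202.3], 638, [30, 24]), ([373.2, 202.4], 636, [30, 24]), ([411.0, 202.4], 638, [32, 24])]
now [([226.9, 199.4], 667, [30, 26]), ([262.7, 199.4], 661, [28, 26]), ([369.9, 200.4], 654, [28, 26]), ([405.8, 200.4], 659, [29, 26]), ([463.8, 284.6], 751, [51, 107]), ([173.2, 290.3], 486, [12, 84])]
gold at [ 0.0294  0.0313  0.0189 -0.018  -0.0304]
tilt, shift, resid (np.float64(27.41612763864017), np.float64(-0.0016998274934818074), np.float64(0.5485304769678123))
```

Call:
apply_moves:
  offset:
    - [0.015,0,0.003]
    - [0.015,0,0.003]
    - [0.015,0,0.004]
    - [0.015,0,0.005]
    - [0.015,0,0.005]
    - [0.015,0,0.006]
    - [0.015,0,0.007]
    - [0,0,0]
  roll: [0,0,0,0,0,0,0,0]
  fingers: [-0.75,-0.75,-0.75,-0.75,-0.75,-0.75,-0.75,-0.75]

```text
time_s: 24.92
ee_pos: [0.6021, 0.2093, 0.0607]
tcp_rot: [-3.142, -0.001, -0.126]
ft_force: [-2.0, -0.2, 0.6]
width: 0.154
finger_force: 23.9
```

```bash
python3 tilt.py
```

```text
[0.60211643 0.20928265 0.06069244] [-1.98183067 -0.23133369  0.55085983] [0.07794844 0.53880963 0.010095  ] 23.918336033821106 24.925
w8 [([222.4, 201.9], 634, [33, 25]), ([260.1, 202.3], 638, [30, 24]), ([373.2, 202.4], 636, [30, 24]), ([411.0, 202.4], 638, [32, 24])]
now [([248.4, 105.5], 240, [21, 12]), ([386.4, 105.0], 218, [20, 11]), ([233.5, 202.9], 639, [26, 27]), ([266.5, 202.9], 632, [25, 27]), ([365.7, 202.9], 632, [25, 27]), ([398.7, 202.9], 631, [27, 27]), ([466.3, 292.7], 380, [9, 76]), ([171.9, 301.0], 200, [7, 52])]
gold at [ 0.0294  0.0313  0.0189 -0.018  -0.0304]
tilt, shift, resid (np.float64(15.249772114778644), np.float64(-0.004351586235228764), np.float64(0.5698931507919838))
```

Call:
apply_moves:
  offset:
    - [0.015,0,0.007]
    - [0.015,0,0.007]
    - [0.015,0,0.008]
    - [0.012,0,0.008]
    - [0,0,0]
  roll: [0,0,0,0,0]
  fingers: [-0.75,-0.75,-0.75,-0.75,-0.75]

```text
time_s: 25.65
ee_pos: [0.6105, 0.2082, 0.0561]
tcp_rot: [-3.142, -0.0, -0.126]
ft_force: [-1.1, 0.2, -0.7]
width: 0.158
finger_force: 23.9
```

```bash
python3 tilt.py
```

```text
[0.61051929 0.20824542 0.05614592] [-1.11700979  0.21866523 -0.72292601] [0.08796201 0.54735775 0.0020608 ] 23.94942283630371 25.65
w8 [([222.4, 201.9], 634, [33, 25]), ([260.1, 202.3], 638, [30, 24]), ([373.2, 202.4], 636, [30, 24]), ([411.0, 202.4], 638, [32, 24])]
now [([387.5, 115.8], 613, [22, 31]), ([247.0, 117.0], 618, [21, 31]), ([237.0, 206.9], 606, [25, 27]), ([268.6, 207.0], 603, [24, 27]), ([363.4, 207.0], 602, [24, 27]), ([395.0, 207.0], 601, [25, 27]), ([467.5, 303.4], 144, [6, 44])]
gold at [ 0.0294  0.0313  0.0189 -0.018  -0.0304]
tilt, shift, resid (np.float64(-60.73584028125595), np.float64(0.06424684524342512), np.float64(78.52866279169348))
```

```bash
sed -i 's/m\[:100\]=0/m[:160]=0/; s/^    print("w8".*$//' tilt.py; python3 tilt.py
```

```text
[0.61046318 0.20822685 0.05621402] [-1.56828718 -0.44867966 -1.39031057] [ 0.06926316  0.4617077  -0.07288321] 23.90077292919159 25.75
gold at [ 0.0294  0.0313  0.0189 -0.018  -0.0304]
tilt, shift, resid (np.float64(7.322765167177321), np.float64(-0.005589643722523364), np.float64(0.6478207683034896))
```

Call:
apply_moves:
  offset:
    - [0.01,0,0.007]
    - [0.01,0,0.007]
    - [0.01,0,0.007]
    - [0.007,0,0.007]
    - [0,0,0]
  roll: [0,0,0,0,0]
  fingers: [-0.75,-0.75,-0.75,-0.75,-0.75]

```text
time_s: 26.42
ee_pos: [0.6152, 0.2077, 0.0528]
tcp_rot: [-3.142, 0.001, -0.126]
ft_force: [-4.8, -0.1, 7.9]
width: 0.161
finger_force: 25.0
```

```bash
python3 tilt.py
```

```text
[0.61516491 0.20768714 0.05282164] [-4.77951052 -0.06094649  7.87587573] [-0.04133804  1.27651373  0.01941495] 24.959256649017334 26.425
gold at [ 0.0294  0.0313  0.0189 -0.018  -0.0304]
tilt, shift, resid (np.float64(2.274016439897446), np.float64(-0.006505939484830232), np.float64(0.5078921236750489))
```

Call:
apply_moves:
  offset:
    - [0,0,-0.006]
    - [0,0,0]
    - [0,0,0]
    - [0,0,0]
    - [0,0,-0.1]
    - [0,0,-0.25]
    - [0,0,-0.3]
    - [-0.2,0,-0.3]
    - [-0.3,0,-0.2]
    - [0,0,0]
  roll: [0,0,0,0,0,0,0,0,0,0]
  fingers: [-0.6,-0.4,-0.35,-0.35,-0.35,-0.35,-0.35,-0.35,-0.35,-0.35]

```text
time_s: 27.72
ee_pos: [0.5397, 0.2186, 0.2289]
tcp_rot: [-3.138, -0.002, -0.123]
ft_force: [0.9, 0.7, -0.5]
width: 0.323
finger_force: 0.0
```

Run:
```python
from ch import *
from tilt import gold
s=ctrl.read_state(); print(s["ee_pos"],s["tcp_rot"])
w=read_camera("wrist"); im=w["img"]; cv2.imwrite("pics/w9.png",im)
h=cv2.cvtColor(im,cv2.COLOR_BGR2HSV); m=cv2.inRange(h,(12,60,90),(32,255,255)); n,l,st,ce=cv2.connectedComponentsWithStats(m)
def plane(uv,z):
    d=R.from_euler("xyz",w["attitude"]).as_matrix()@[(uv[0]-w["intrinsics"][0,2])/w["intrinsics"][0,0],(uv[1]-w["intrinsics"][1,2])/w["intrinsics"][1,1],1]
    return (w["position"]+d*(z-w["position"][2])/d[2]).round(4)
for i in range(1,n):
    if 60<st[i,4]<1500: print(ce[i].round(1),st[i,4],st[i,2:4],"z.0405",plane(ce[i],.0405),"z.0165",plane(ce[i],.0165))
for P in boxes([.625,.208,-.125]): print(proj(w,P).round(0).tolist())
# black silhouette extents
a=im.astype(int); k=((a[...,2]-a[...,0])<20)&(a.max(2)<110)
for r in range(0,360,24): 
    c=np.flatnonzero(k[r,100:540])+100; print(r,(c.min(),c.max(),len(c)) if len(c) else None, end=" ")
```

```text
[0.53966467 0.21859952 0.22892339] [-3.13813081e+00 -1.91231331e-03 -1.22995795e-01]
[281.1  15.6] 198 [12 18] z.0405 [0.6843 0.2277 0.0405] z.0165 [0.6891 0.2291 0.0165]
[358.5  15.5] 194 [12 18] z.0405 [0.6773 0.1719 0.0405] z.0165 [0.6816 0.1692 0.0165]
[278.5  53.6] 188 [12 16] z.0405 [0.6595 0.2334 0.0405] z.0165 [0.6625 0.2352 0.0165]
[294.7  53.5] 182 [12 16] z.0405 [0.658  0.2214 0.0405] z.0165 [0.6609 0.2223 0.0165]
[343.5  54. ] 179 [12 15] z.0405 [0.6532 0.1853 0.0405] z.0165 [0.6558 0.1836 0.0165]
[359.5  54. ] 180 [12 15] z.0405 [0.6517 0.1735 0.0405] z.0165 [0.6541 0.1709 0.0165]
[139.4 439.1] 189 [23 27] z.0405 [0.3207 0.4287 0.0405] z.0165 [0.2992 0.4446 0.0165]
[492.3 439. ] 194 [24 27] z.0405 [0.2781 0.0722 0.0405] z.0165 [0.2535 0.0623 0.0165]
[187.6 466.7] 503 [33 38] z.0405 [0.2794 0.3877 0.0405] z.0165 [0.2549 0.4007 0.0165]
[444.2 466.8] 502 [32 38] z.0405 [0.2475 0.1216 0.0405] z.0165 [0.2208 0.1153 0.0165]
[[399.0, 185.0], [403.0, 188.0], [236.0, 185.0], [233.0, 188.0], [415.0, -62.0], [420.0, -71.0], [222.0, -62.0], [217.0, -71.0]]
[[411.0, 5.0], [422.0, -7.0], [226.0, 5.0], [215.0, -7.0], [415.0, -62.0], [427.0, -83.0], [222.0, -62.0], [210.0, -83.0]]
0 (np.int64(224), np.int64(415), 192) 24 (np.int64(226), np.int64(414), 166) 48 (np.int64(228), np.int64(412), 137) 72 (np.int64(229), np.int64(411), 183) 96 (np.int64(231), np.int64(409), 179) 120 (np.int64(232), np.int64(408), 177) 144 (np.int64(234), np.int64(406), 173) 168 (np.int64(236), np.int64(404), 169) 192 None 216 (np.int64(253), np.int64(260), 8) 240 (np.int64(279), np.int64(379), 52) 264 None 288 None 312 (np.int64(248), np.int64(406), 97) 336 (np.int64(234), np.int64(398), 64)
```

Run:
```python
import cv2,numpy as np
g=cv2.imread("pics/w9.png").astype(int).sum(2)//3
for c in (285,300,345,360): print(c,g[60:196:3,c-3:c+4].mean(1).astype(int).tolist())
for r in (90,120): print(r,g[r-2:r+3,228:414:3].mean(0).astype(int).tolist())
```

```text
285 [86, 57, 54, 55, 54, 54, 45, 41, 41, 43, 41, 40, 41, 41, 40, 40, 41, 38, 40, 40, 39, 39, 39, 38, 39, 39, 37, 38, 39, 38, 37, 39, 38, 40, 41, 30, 29, 30, 31, 39, 33, 97, 101, 143, 141, 142]
300 [97, 55, 53, 46, 41, 42, 42, 40, 41, 40, 40, 41, 41, 40, 39, 40, 40, 40, 39, 39, 40, 40, 40, 40, 39, 39, 38, 38, 38, 39, 38, 39, 40, 50, 43, 31, 30, 30, 33, 38, 28, 100, 102, 147, 147, 147]
345 [128, 56, 55, 55, 56, 56, 55, 54, 54, 54, 55, 54, 53, 53, 52, 53, 54, 53, 53, 52, 54, 53, 51, 52, 53, 53, 52, 50, 52, 51, 52, 50, 50, 50, 40, 31, 31, 32, 37, 37, 29, 101, 117, 154, 153, 153]
360 [128, 56, 54, 55, 54, 55, 55, 53, 54, 55, 54, 53, 53, 53, 53, 53, 53, 53, 52, 53, 53, 52, 52, 52, 52, 52, 51, 52, 52, 50, 51, 51, 50, 49, 42, 38, 38, 40, 38, 37, 29, 102, 122, 154, 156, 157]
90 [98, 32, 43, 42, 38, 32, 27, 28, 30, 31, 29, 28, 31, 41, 46, 54, 49, 43, 41, 41, 42, 40, 40, 41, 41, 41, 41, 39, 51, 52, 54, 54, 55, 53, 55, 55, 54, 54, 54, 53, 54, 53, 54, 54, 53, 54, 52, 51, 51, 40, 39, 38, 39, 40, 37, 36, 29, 28, 30, 32, 28, 87]
120 [99, 82, 34, 41, 38, 40, 27, 29, 28, 30, 30, 29, 28, 37, 47, 51, 52, 44, 40, 40, 38, 41, 41, 42, 40, 40, 39, 35, 49, 52, 52, 55, 52, 50, 53, 52, 53, 52, 55, 55, 52, 52, 53, 52, 51, 53, 42, 50, 43, 40, 38, 38, 37, 40, 39, 40, 37, 41, 41, 40, 49, 94]
```

Run:
```python
from h import *
w=read_camera("wrist"); K=w["intrinsics"]
def plane(uv,z):
    d=R.from_euler("xyz",w["attitude"]).as_matrix()@[(uv[0]-K[0,2])/K[0,0],(uv[1]-K[1,2])/K[1,1],1]
    return w["position"]+d*(z-w["position"][2])/d[2]
f=np.array([np.cos(.125),-np.sin(.125),0])
a=plane((320,162),.0405)@f; b=plane((320,182),.0165)@f; b2=plane((320,184),0)@f
g=plane((320,53.8),.0405)@f; h=plane((320,15.5),.0165)@f
print("pack -x edge",a,"plate -x edge",b,b2,"pack centre rel plate centre",a+.048-(b+.075),"gold-edge",g-a,"plate gold rel centre",h-b-.075)
print((plane((267,90),.0405)-plane((373.5,90),.0405)), (plane((267,90),.0405)+plane((373.5,90),.0405)-plane((230,90),.0165)-plane((410.5,90),.0165))/2)
# wider check of scene: lock/hatch unaffected, bystanders vs first picture
for n in ("scene","side"):
    i=read_camera(n)["img"]; d=cv2.absdiff(i,cv2.imread(f"pics/{n}0.png")).max(2)
    N,l,st,ce=cv2.connectedComponentsWithStats((cv2.GaussianBlur(d,(5,5),0)>45).astype(np.uint8))
    print(n,[(ce[k].astype(int).tolist(),int(st[k,4])) for k in range(1,N) if st[k,4]>60])
```

```text
pack -x edge 0.5468533108774368 plate -x edge 0.5264968906834658 0.5217708447244348 pack centre rel plate centre -0.006643579806028921 gold-edge 0.07972039486972016 plate gold rel centre 0.05513016664279054
[0.01011351 0.08062572 0.        ] [-0.00090669  0.00024435  0.024     ]
scene [([327, 92], 20826), ([307, 75], 109), ([366, 101], 114), ([412, 200], 5679), ([538, 179], 135), ([607, 215], 902), ([605, 290], 4521), ([214, 248], 90), ([459, 343], 2582), ([630, 351], 461)]
side [([164, 9], 107), ([183, 15], 876), ([255, 4], 300), ([322, 23], 711), ([221, 25], 135), ([232, 35], 160), ([245, 27], 136), ([159, 52], 703), ([207, 54], 612), ([257, 29], 127), ([240, 35], 103), ([215, 48], 70), ([195, 60], 123), ([355, 52], 114), ([335, 56], 72), ([140, 71], 159), ([368, 64], 92), ([327, 92], 1831), ([199, 96], 849), ([387, 101], 966), ([147, 92], 149), ([177, 109], 194), ([126, 115], 354), ([190, 162], 1970), ([115, 129], 149), ([375, 167], 2602), ([88, 178], 734), ([236, 149], 249), ([293, 201], 731), ([127, 218], 127), ([148, 223], 153), ([85, 242], 207), ([369, 274], 457), ([413, 298], 146), ([373, 306], 201), ([365, 320], 96)]
```

The pack lies flat and is centred laterally, but it sits about 6 mm short of the middle along the charger's x. I'll regrip the rib where I released it and slide the pack 5.5 mm.

Run:
```python
from h import *
print(tool([.6155,.2076,.056]), tool([.6155,.2076,.12]))
```

```text
[ 0.492 -0.003  1.129] [ 0.492 -0.003  0.702]
```

Call:
apply_moves:
  offset:
    - [0.25,0,0.2]
    - [0.242,0,0.3]
    - [0,0,0.25]
    - [0,0,0.2]
    - [0,0,0.1]
    - [0,0,0.05]
    - [0,0,0.03]
    - [0,0,0]
    - [0,0,0]
    - [0,0,0]
    - [0,0,0]
  roll: [0,0,0,0,0,0,0,0,0,0,0]
  fingers: [-0.35,-0.35,-0.35,-0.35,-0.35,-0.35,-0.35,-0.35,-1,-1,-1]
  squeeze: 20

```text
time_s: 29.3
ee_pos: [0.6151, 0.2078, 0.0569]
tcp_rot: [-3.141, -0.001, -0.126]
ft_force: [-1.3, -0.6, 6.1]
width: 0.153
finger_force: 22.4
```

Call:
apply_moves:
  offset:
    - [0,0,-0.004]
    - [0.012,0,0]
    - [0.013,0,0]
    - [0.012,0,0]
    - [0,0,0.004]
    - [0,0,0]
  roll: [0,0,0,0,0,0]
  fingers: [-1,-1,-1,-1,-1,-1]

```text
time_s: 30.05
ee_pos: [0.6151, 0.2078, 0.0569]
tcp_rot: [3.141, 0.01, -0.125]
ft_force: [-10.4, -0.0, 17.6]
width: 0.155
finger_force: 23.8
```

Call:
apply_moves:
  offset:
    - [-0.02,0,-0.01]
    - [0,0,-0.01]
    - [0,0,0]
  roll: [0,0,0]
  fingers: [-1,-1,-1]

```text
time_s: 30.42
ee_pos: [0.6173, 0.2073, 0.0585]
tcp_rot: [3.141, -0.0, -0.126]
ft_force: [0.4, 0.4, -2.9]
width: 0.152
finger_force: 21.4
```

Call:
apply_moves:
  offset:
    - [0.011,0,0]
    - [0.011,0,0]
    - [0,0,0.006]
    - [0,0,0.004]
    - [0,0,0]
  roll: [0,0,0,0,0]
  fingers: [-1,-1,-1,-1,-1]

```text
time_s: 31.05
ee_pos: [0.6202, 0.207, 0.0574]
tcp_rot: [3.142, 0.0, -0.126]
ft_force: [0.0, -0.3, -3.3]
width: 0.156
finger_force: 21.4
```

Call:
apply_moves:
  offset:
    - [0,0,0]
    - [0,0,0]
    - [0,0,0]
    - [0,0,-0.1]
    - [0,0,-0.25]
    - [0,0,-0.3]
    - [-0.2,0,-0.3]
    - [-0.3,0,-0.2]
    - [0,0,0]
  roll: [0,0,0,0,0,0,0,0,0]
  fingers: [-0.6,-0.4,-0.35,-0.35,-0.35,-0.35,-0.35,-0.35,-0.35]

```text
time_s: 32.17
ee_pos: [0.5443, 0.218, 0.2335]
tcp_rot: [-3.138, -0.002, -0.123]
ft_force: [1.3, -0.4, -2.2]
width: 0.325
finger_force: 0.0
```

Run:
```python
from h import *
w=read_camera("wrist"); K=w["intrinsics"]; im=w["img"]; cv2.imwrite("pics/w10.png",im); g=im.astype(int).sum(2)//3
def plane(uv,z):
    d=R.from_euler("xyz",w["attitude"]).as_matrix()@[(uv[0]-K[0,2])/K[0,0],(uv[1]-K[1,2])/K[1,1],1]
    return w["position"]+d*(z-w["position"][2])/d[2]
for c in (285,300,360): print(c,g[130:200:2,c-3:c+4].mean(1).astype(int).tolist())
for r in (90,120): print(r,g[r-2:r+3,228:414:3].mean(0).astype(int).tolist())
m=cv2.inRange(cv2.cvtColor(im,cv2.COLOR_BGR2HSV),(12,60,90),(32,255,255)); n,l,st,ce=cv2.connectedComponentsWithStats(m)
f=np.array([np.cos(.125),-np.sin(.125),0])
for i in range(1,n):
    if 60<st[i,4]<1500 and ce[i][1]<200: print(ce[i].round(1),st[i,4],(plane(ce[i],.0405)@f).round(4),(plane(ce[i],.0165)@f).round(4))
```

```text
285 [37, 40, 40, 39, 39, 39, 37, 38, 39, 39, 38, 38, 38, 35, 41, 44, 38, 30, 29, 30, 32, 33, 36, 41, 39, 38, 37, 33, 84, 96, 101, 136, 143, 144, 142]
300 [39, 40, 38, 38, 37, 38, 39, 38, 39, 38, 38, 38, 42, 41, 49, 45, 41, 31, 30, 30, 31, 28, 34, 39, 41, 39, 35, 30, 86, 99, 99, 141, 147, 148, 148]
360 [50, 52, 52, 52, 51, 52, 52, 52, 50, 51, 52, 50, 51, 51, 51, 46, 39, 38, 38, 38, 39, 38, 40, 38, 39, 39, 37, 31, 95, 103, 117, 152, 155, 156, 154]
90 [97, 58, 40, 42, 40, 30, 32, 30, 32, 30, 31, 32, 30, 36, 49, 53, 54, 46, 40, 39, 40, 41, 41, 42, 42, 42, 41, 40, 52, 53, 55, 57, 55, 54, 54, 54, 54, 53, 54, 55, 53, 56, 53, 53, 53, 54, 48, 53, 47, 37, 39, 42, 42, 39, 39, 37, 27, 28, 33, 33, 23, 98]
120 [101, 99, 28, 41, 38, 40, 28, 28, 28, 31, 29, 29, 30, 33, 48, 50, 53, 47, 41, 39, 38, 40, 42, 41, 39, 42, 39, 35, 50, 51, 54, 52, 53, 54, 54, 53, 54, 52, 53, 54, 53, 54, 54, 53, 54, 52, 48, 52, 40, 39, 38, 40, 39, 37, 42, 36, 38, 41, 40, 28, 89, 95]
[282.   23.5] 197 0.6509 0.6551
[357.9  23.3] 193 0.6511 0.6553
[279.5  54. ] 179 0.6301 0.6329
[295.3  54.1] 175 0.6301 0.6329
[343.   54.3] 172 0.63 0.6327
[358.8  54.5] 179 0.6298 0.6326
```

```bash
python3 -c "
from plant import ctrl
print(ctrl.finish_job())"
```

```text
the job is handed in; nothing more can be done
None
```

The job is handed in at about 32 s: lock free, hatch open, and the pack flat and rib up about 2 mm from the plate's middle; contact with the other things was never seen, but a final picture diff was only roughly checked.

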